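# Lock the casting mould and hold its core rod in the guides

## Robot

A 7-joint arm with a two-finger parallel gripper is mounted at the origin on the work surface. World frame = base frame: x ahead of the robot, y to its left, z up, the work surface at z = 0. Lengths are in m, angles in rad, forces in N, time in s.
With the tool pointing down it reaches from about 0.4 to 0.875 m from the base axis. Payload 19.3 kg.
Tool frame: the origin (TCP) lies between the finger pads; the fingertips stand 17 mm ahead of it and the grasp point (between the pads) lies 2 mm behind it (bot.tips_ahead is the z of the fingertips in the tool frame, in m); z points along the fingers, y is the direction in which the jaws open and shut (so a half turn about z gives the same grasp; the last joint's range is limited). The gripper opens to 85 mm and grips with 20 to 120 N. Pads are 22 mm wide; open, the fingers measure 114 mm over their backs; the gripper's body (76 mm by 85 mm) begins 54 mm behind the grasp point. The pads swing forward as they close: fully open they stand 13 mm farther back than shut.
Start: joints at [-0.07, 0.521, -0.036, 1.599, 0.021, 1.021, -0.113], TCP at [0.625, -0, 0.248] pointing down, gripper open.
Joint ranges: [-2.91, 2.91], [-0.3, 2.13], [-1.5, 1.42], [0.17, 2.43], [-1.26, 4.41], [0.16, 1.93], [-2.52, 2.52]. Speed limits (rad/s): [1.89, 1.89, 2.39, 2.39, 3.01, 3.01, 3.01].

## Interface

Orientations are given as [roll, pitch, yaw] about the fixed x, y, z axes, in that order (R = Rz(yaw) Ry(pitch) Rx(roll)).
In Python, from workcell import telemetry, cams, job, bot gives the robot as it stands.
- The arm moves only by the tool arm_command, never from a script. Its argument "deltas" is a list of rows, each a list of 7 numbers: the opening, from -1 (shut) to 1 (fully open), so that 0 is half open, then the shift along the tool's x, y, z normalised to -1 to 1, where 1 is 150 mm, then the turn, a rotation vector about the tool's x, y, z normalised to -1 to 1, where 1 is 45 degrees. In form: [[hand, tx, ty, tz, rx, ry, rz], ...]. A call has 1 to 8 rows; each row is the pose to reach, as a shift and turn from the pose commanded when the call began, along the tool's axes at that moment; what a row does not reach only later rows make up. A row lasts 1/8 s, in which the tool goes at most 62.5 mm and 10.7 degrees, less where a joint would pass 70% of its speed; a pose out of reach is approached as far as the arm can. A call with a number of a shift or a turn outside -1 to 1 is refused whole. A call with a gripper value outside its range is refused whole. The fingers move at their own pace and stop on an object; "newtons" is the grip in N (left out, the last holds). Time passes only in rows, so rows that repeat a pose let the fingers close. It gives the time, the measured TCP pose, the force and the opening at its end, in the units of the state.
- telemetry.observe(): the state, without advancing time (a new reading comes with each control period).
- cams.grab_frame(name): name is "scene" or "side" or "wrist"; returns the picture (480x640x3 uint8, blue, green, red); there is no depth.
- cams.get_calibration(name): a dict with "fx", "fy", "cx", "cy" (pixels), "R" (3x3) and "t" (3): a world point X has camera coordinates R X + t. Camera axes: x right, y down, z forward; pixel columns grow to the right and rows downward; lengths in m; the calibration is good to about 2 mm. A picture is of the moment at which its call begins: read the wrist's pose just before it. get_calibration takes no time and is no camera call; for the wrist camera it gives the pose at the moment of the call.
- job.job_done(): hands the job in, once; it reports no verdict.
The state is a dict: "clock": time; "qpos": joint angles; "qd": joint speeds; "joint_efforts": joint torques, N m; "position": TCP position; "tool_rot": TCP orientation; "force": force on the tool from outside, world axes, zero at the start; "moment": the same for the moment, N m; "grip_width": finger opening in m.
Only numpy, scipy, OpenCV 4.12 (cv2) and the standard library are available. Lean on these libraries where they do the work, as an engineer would, in place of code of your own. Each camera call takes 0.05 s, during which the arm holds its last target.

## Task

Turn the lock ring round the clear mould pot by its upright handle until the handle stands over the locked mark on the base, and leave it there. Then take the longest of the three core rods from the rack by its wooden grip and thread it, foot down, through the upper and then the lower bushing above the pot without jamming it. Finish still holding the rod steady, spanning both bushings, its foot about halfway down inside the pot and hanging clear of the pot's floor; leave the other rods and everything else on the table where they are.

Things in the scene. Friction and masses are not known exactly. Their poses are not given: they have to be found in the camera images.
- stand: Casting stand fixed to the table: base 8 mm thick (x -110 to +90, y -72 to +98 mm), clear mould pot, dark column (24 x 36 mm, 132 mm tall, centre at x = +61, y = +73 mm) carrying two guide arms (20 mm wide), one above the other, each with a brass bushing over the pot. Origin on the table on the common vertical axis of bushings, pot and lock ring; z up; axes along the base's edges, -x towards the handle side.
- upper_bush (a point): Centre of the top face of the upper bushing, 126 mm above the table. Bushing 12 mm thick, 30 mm outside diameter, hole 13 mm, vertical.
- lower_bush (a point): Centre of the top face of the lower bushing, 74 mm above the table, same sizes, exactly below the upper one; its underside is at 62 mm.
- pot_floor (a point): Centre of the pot's inner floor, 14 mm above the table and straight below both bushings; axes as the stand's. The pot is 68 mm outside and 60 mm inside diameter; its rim is 32 mm above this floor.
- lock_ring (a joint): Turn of the steel lock ring round the pot, rad, growing anticlockwise seen from above, from the stop at 0 (open) to the stop at 1.6. It is at its locked mark at 1.2; there is no click or stop there. It stays where it is left; friction about 0.15 N m.
- ring_handle (a point): Centre of the top of the ring's upright round black handle: 14 mm diameter, top 92 mm above the table, free to be gripped over its upper 60 mm, 90 mm from the ring's axis. It turns with the ring.
- lock_mark (a point): The locked mark: a dark radial line on the base ending in a small dark block (102 mm from the axis, 8 mm high). This point is on the base (8 mm above the table), 90 mm from the axis, straight below the handle when the ring is locked.
- long_rod: The longest of three core rods in the rack: steel shaft 125 mm long, 10 mm diameter, foot tapered (7 mm across at its end, full size 6 mm up), then a round wooden grip, 18 mm diameter, 40 mm long, on top; 165 mm in all, 0.08 to 0.15 kg. Origin at the centre of the foot's end; z up the rod to the grip. Stands upright in the rack, foot 8 mm above the table.
- middle_rod: A core rod like the long one, shaft 90 mm (130 mm in all). Origin at the foot, z up. Leave alone.
- short_rod: A core rod like the long one, shaft 60 mm (100 mm in all). Origin at the foot, z up. Leave alone.
- rack: Wooden block fixed to the table, 60 x 210 mm, 40 mm high, with three 12 mm holes 32 mm deep, 75 mm apart along its y axis. Origin under its centre, z up. Any rod may stand in any hole.
- dropper: Bystander: amber dropper bottle, 28 mm diameter, 75 mm tall. Origin at its underside.
- tint_jar: Bystander: green lidded jar, 44 mm diameter, 45 mm tall. Origin at its underside.
- mixing_cup: Bystander: clear empty cup, 72 mm diameter, 85 mm tall. Origin at its underside.
- mould_ring: Bystander: flat pale-yellow ring, 110 mm outside, 12 mm thick. Origin at its underside.
- flake_jar: Bystander: brown jar with metal lid, 60 mm diameter, 85 mm tall. Origin at its underside.
- brush: Bystander: brush lying flat, 170 mm long. Origin at its underside.
- spatula: Bystander: spatula lying flat, 180 mm long. Origin at its underside.

How it is judged:
By the outcome, as a careful person would: the job done as asked, in the order asked, and still so for the second after the job is handed in, while the arm keeps its last pose, push and grip.
It also fails if it takes over 61 s, if anything falls off the work surface, if the arm or the gripper's body presses on something with over 40 N, if the wrist force passes 120 N, or if a joint passes its speed limit or range.

## Working session

There is one attempt and no reset: what is moved stays moved. The work goes in short steps, Python scripts to look and compute and a tool call to move; the robot and the scene stay as the last step left them, time stands still between calls to the robot, and variables do not carry over. Pictures are saved under pics/ and viewed, and the job is handed in when it is done.

Besides the shell and the picture viewer there is one more tool, called after ">>>" as name(argument=value, ...) on one line, values as JSON. arm_command: Moves the arm, as the interface text tells. Its arguments: {"type":"object","properties":{"deltas":{"type":"array","items":{"type":"array","items":{"type":"number"}}},"newtons":{"type":"number"}},"required":["deltas"]}

```bash
mkdir -p pics; ls
python3 - <<'E'
from workcell import telemetry, cams, job, bot
import cv2,numpy as np
print(telemetry.observe())
for n in("scene","side","wrist"):
    c=cams.get_calibration(n); print(n,c)
    cv2.imwrite(f"pics/{n}0.png",cams.grab_frame(n))
print(bot.tips_ahead)
E
```

```text
pics
{'clock': 0.0, 'qpos': array([-0.07020784,  0.52205077, -0.03633985,  1.60002942,  0.02116971,
        1.02110563, -0.11278182]), 'qd': array([ 0.00121892,  0.00232606, -0.00050866, -0.00065421, -0.00064372,
       -0.00102069, -0.00141062]), 'joint_efforts': array([-4.24098413e-03, -9.27110124e+01,  1.97758444e+00, -3.69928443e+01,
        1.76317629e-02,  8.19846697e-03, -6.58496788e-05]), 'position': array([ 6.24661725e-01, -1.73259457e-05,  2.47695003e-01]), 'tool_rot': array([-3.14038433e+00,  5.55372285e-05,  1.57080775e+00]), 'force': array([-0.03044712, -0.10102293, -0.16659361]), 'moment': array([ 0.0046405 , -0.00888228, -0.00087206]), 'grip_width': 0.08577009439006476}
scene {'fx': 574.6927489408482, 'fy': 574.6927489408482, 'cx': 317.71982933166817, 'cy': 244.0101126483047, 'R': array([[-5.32127216e-02,  9.98582930e-01, -7.33706609e-04],
       [ 8.52652305e-01,  4.50538760e-02, -5.20532608e-01],
       [-5.19761920e-01, -2.83245534e-02, -8.53841476e-01]]), 't': array([ 0.05400323, -0.41917584,  1.64226324])}
side {'fx': 608.459047287396, 'fy': 608.459047287396, 'cx': 314.74068539141865, 'cy': 234.54502718935214, 'R': array([[ 0.98562408, -0.16844112,  0.01314352],
       [-0.12497041, -0.77918461, -0.61420985],
       [ 0.11369942,  0.60373747, -0.78903327]]), 't': array([-0.59093621,  0.12219869,  1.46894691])}
wrist {'fx': 394.25582850612466, 'fy': 394.25582850612466, 'cx': 321.3964902313384, 'cy': 238.71463107264503, 'R': array([[ 9.99999773e-01, -1.84312712e-04, -6.47600405e-04],
       [-1.01992188e-05, -9.65840477e-01,  2.59137363e-01],
       [-6.73240994e-04, -2.59137298e-01, -9.65840260e-01]]), 't': array([-0.62502348, -0.03370021,  0.3772766 ])}
0.017
```

View pics/scene0.png

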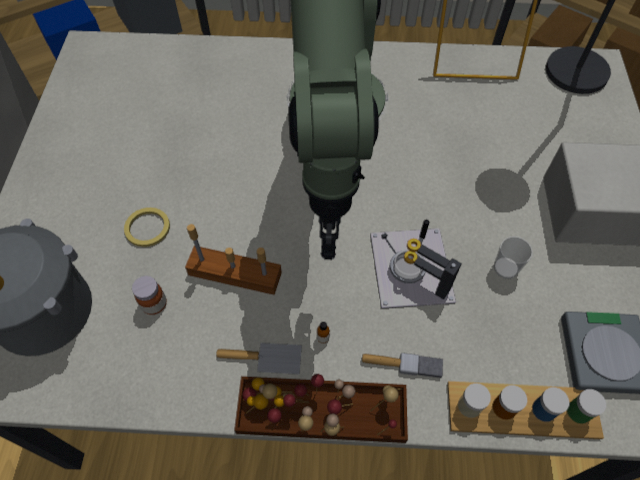

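View pics/side0.png

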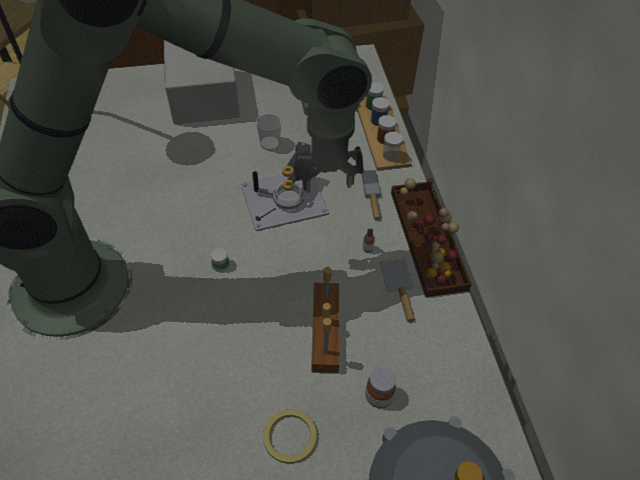

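View pics/wrist0.png

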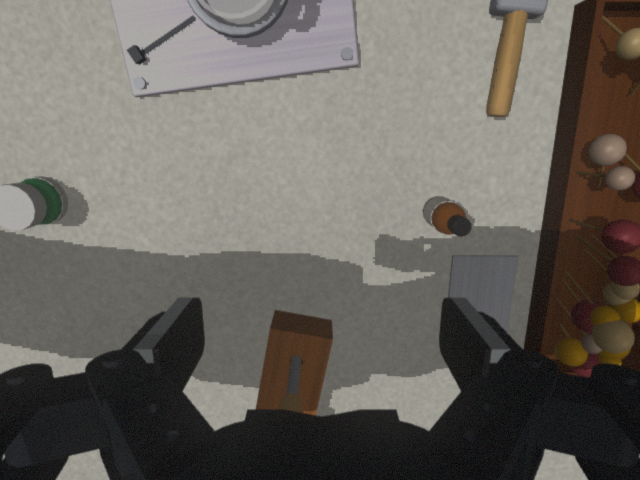

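```bash
cat > h.py <<'E'
import cv2,numpy as np
def crop(src,dst,x0,y0,w,h,s):
    im=cv2.imread(src)[y0:y0+h,x0:x0+w]
    cv2.imwrite(dst,cv2.resize(im,None,fx=s,fy=s,interpolation=cv2.INTER_CUBIC))
def ray(c,u,v):
    d=c["R"].T@np.array([(u-c["cx"])/c["fx"],(v-c["cy"])/c["fy"],1]); o=-c["R"].T@c["t"]
    return o,d
def onz(c,u,v,z):
    o,d=ray(c,u,v); return o+d*(z-o[2])/d[2]
def proj(c,X):
    p=c["R"]@np.asarray(X,float)+c["t"]; return c["fx"]*p[0]/p[2]+c["cx"],c["fy"]*p[1]/p[2]+c["cy"]
def tri(rs):
    A=0;b=0
    for o,d in rs:
        d=d/np.linalg.norm(d);P=np.eye(3)-np.outer(d,d);A=A+P;b=b+P@o
    X=np.linalg.solve(A,b)
    return X,[np.linalg.norm((np.eye(3)-np.outer(d,d)/(d@d))@(X-o)) for o,d in rs]
E
python3 - <<'E'
from h import *
crop("pics/scene0.png","pics/s1.png",360,210,110,105,5.5)
crop("pics/scene0.png","pics/s2.png",175,215,120,85,6.5)
crop("pics/side0.png","pics/d1.png",235,155,105,80,7)
crop("pics/side0.png","pics/d2.png",295,255,65,125,4.8)
E
```

```text
(no output)
```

View pics/s1.png

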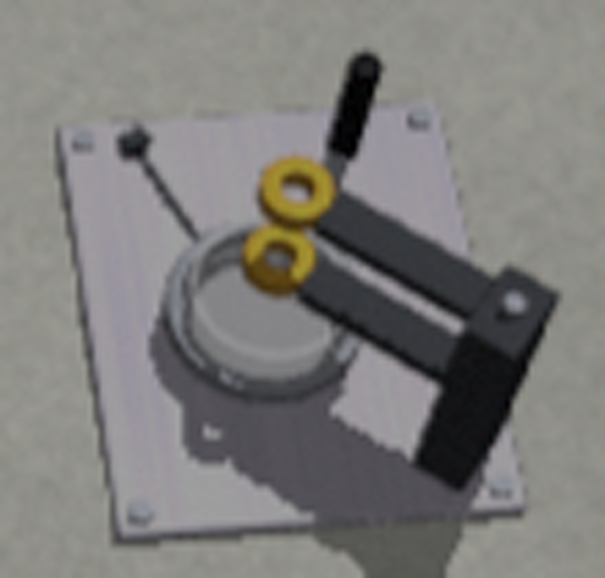

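View pics/s2.png

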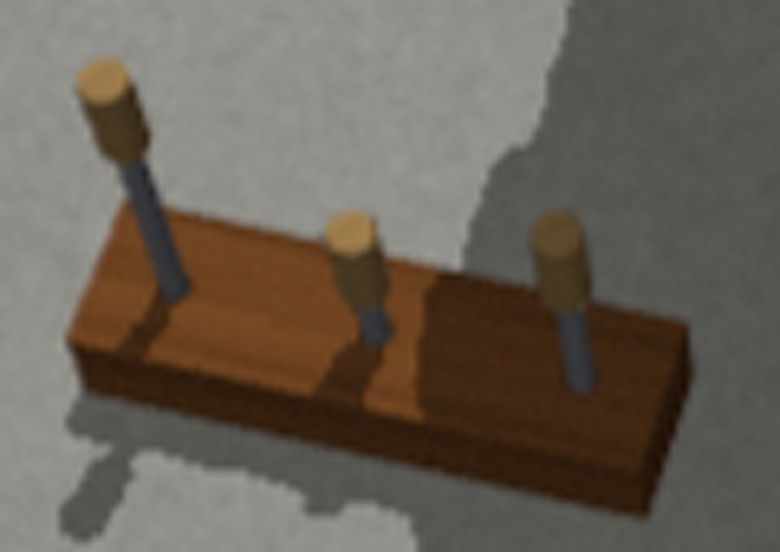

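View pics/d1.png

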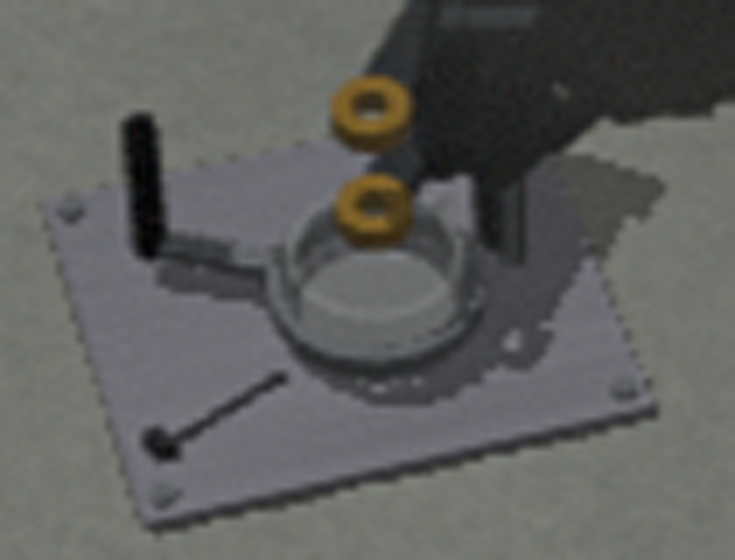

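View pics/d2.png

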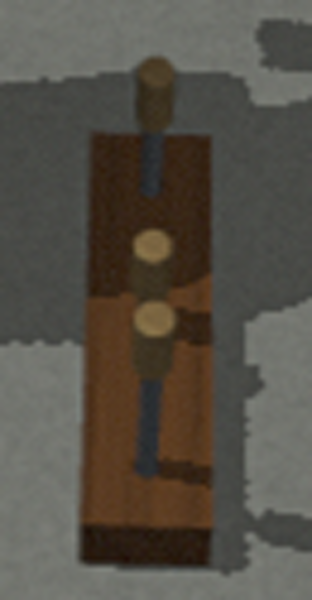

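```bash
cat > m1.py <<'E'
from h import *
from workcell import cams
S=cams.get_calibration("scene");D=cams.get_calibration("side")
def cs(x,y,x0=360,y0=210,s=5.5): return x0+(x+.5)/s-.5,y0+(y+.5)/s-.5
s1=lambda x,y:cs(x,y); s2=lambda x,y:cs(x,y,175,215,6.5)
d1=lambda x,y:cs(x,y,235,155,7); d2=lambda x,y:cs(x,y,295,255,4.8)
np.set_printoptions(precision=4,suppress=True)
if __name__=="__main__":
  for n,a,b,z in[("upper",(297,188),(373,104),.126),("lower",(279,256),(375,204),.074),("handle",(367,66),(139,120),.092),("rod",(105,80),(155,319),.173),("rodmid",(558,235),(155,72),.138),("rodshort",(352,233),(153,245),.108)]:
    su=s1 if n in("upper","lower","handle") else s2; du=d1 if su is s1 else d2
    p,q=su(*a),du(*b)
    print(n,onz(S,*p,z),onz(D,*q,z),tri([ray(S,*p),ray(D,*q)]))
  sc=[onz(S,*s1(*p),.008)[:2] for p in[(60,127),(437,105),(525,512),(118,540)]]
  dc=[onz(D,*d1(*p),.008)[:2] for p in[(40,203),(147,528),(657,408)]]
  print("scene corners -x-y,-x+y,+x+y,+x-y",np.array(sc)); print("side -x+y,-x-y,+x-y",np.array(dc))
  print("mark block",onz(S,*s1(133,140),.012),onz(D,*d1(160,442),.012))
  print("rack top",[onz(S,*s2(*p),.04)[:2] for p in[(128,203),(690,322),(640,470),(70,340)]])
  print("rod at rack",onz(S,*s2(175,297),.04),onz(D,*d2(145,472),.04))
E
python3 m1.py
```

```text
upper [0.5583 0.1828 0.126 ] [0.5594 0.1795 0.126 ] (array([0.5588, 0.1821, 0.1248]), [np.float64(0.001349766662950405), np.float64(0.0013497666629502345)])
lower [0.5589 0.1828 0.074 ] [0.5589 0.1785 0.074 ] (array([0.5584, 0.1824, 0.0712]), [np.float64(0.0013138723189841564), np.float64(0.001313872318983963)])
handle [0.4763 0.2193 0.092 ] [0.4764 0.2175 0.092 ] (array([0.4761, 0.2191, 0.091 ]), [np.float64(0.0005458149326066764), np.float64(0.0005458149326066371)])
rod [ 0.5704 -0.2905  0.173 ] [ 0.5718 -0.2939  0.173 ] (array([ 0.5709, -0.2918,  0.1715]), [np.float64(0.0015711157967240933), np.float64(0.0015711157967242138)])
rodmid [ 0.6001 -0.1435  0.138 ] [ 0.5997 -0.1472  0.138 ] (array([ 0.5994, -0.1445,  0.1353]), [np.float64(0.001031792384414511), np.float64(0.0010317923844143403)])
rodshort [ 0.5854 -0.2169  0.108 ] [ 0.5863 -0.2199  0.108 ] (array([ 0.5857, -0.218 ,  0.1065]), [np.float64(0.0012927472524714837), np.float64(0.0012927472524713775)])
scene corners -x-y,-x+y,+x+y,+x-y [[0.4591 0.0986]
 [0.4387 0.2653]
 [0.6364 0.2901]
 [0.6578 0.1233]]
side -x+y,-x-y,+x-y [[0.4366 0.26  ]
 [0.4602 0.0918]
 [0.6565 0.1188]]
mark block [0.4667 0.1303 0.012 ] [0.4694 0.1286 0.012 ]
rack top [array([ 0.5375, -0.3132]), array([ 0.5756, -0.1079]), array([ 0.6345, -0.12  ]), array([ 0.5942, -0.3242])]
rod at rack [ 0.5751 -0.2902  0.04  ] [ 0.5706 -0.2966  0.04  ]
```

>>> arm_command(deltas=[[1, 0.4, -0.25, -0.15, 0, 0, 0], [1, 0.8, -0.5, -0.3, 0, 0, 0], [1, 1, -0.6, -0.35, 0, 0, 0], [1, 1, -0.6, -0.35, 0, 0, 0], [1, 1, -0.6, -0.35, 0, 0, 0]])

```text
clock: 0.78
position: [0.5351, 0.1495, 0.3007]
tool_rot: [-3.142, 0.0, 1.571]
force: [-0.6, -0.8, -0.2]
grip_width: 0.0855
```

```bash
cat > snap.py <<'E'
import sys,pickle,cv2
from workcell import telemetry,cams
n,f=sys.argv[1:3]
c=cams.get_calibration(n); cv2.imwrite(f"pics/{f}.png",cams.grab_frame(n)); pickle.dump(c,open(f"pics/{f}.pkl","wb"))
s=telemetry.observe(); print(s["clock"],s["position"],s["tool_rot"],s["qpos"],s["force"],s["grip_width"])
E
python3 snap.py wrist w1
```

```text
0.825 [0.53526042 0.1489923  0.30043883] [-3.14118438e+00  6.55623221e-04  1.56963223e+00] [-0.31991209  0.35851286 -0.07769337  1.71977084  0.03164743  1.06514162
 -0.4091985 ] [ 0.09279536  0.70807424 -1.12671837] 0.08517349055244776
```

View pics/w1.png

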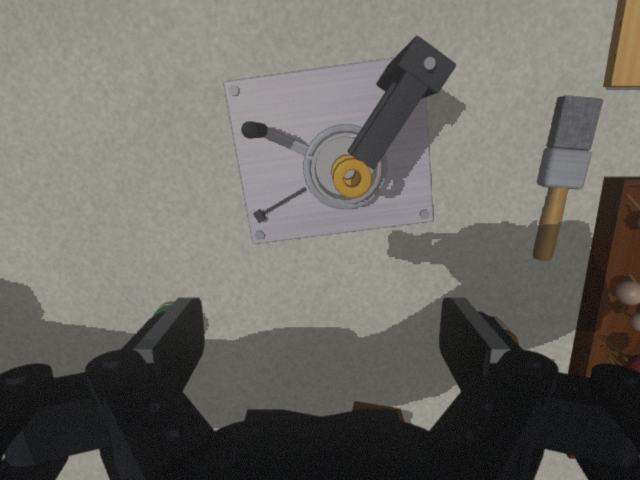

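```bash
python3 -c "
from h import *
crop('pics/w1.png','pics/w1a.png',215,30,245,220,3.2)
crop('pics/w1.png','pics/w1b.png',295,115,100,105,5.5)
crop('pics/w1.png','pics/w1c.png',235,110,80,120,4.8)"
```

```text
(no output)
```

View pics/w1a.png

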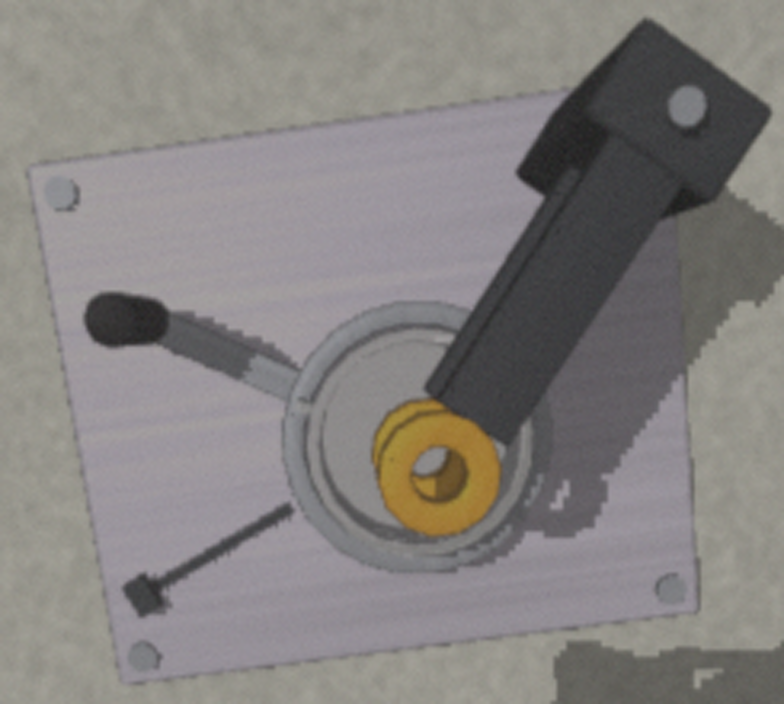

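View pics/w1b.png

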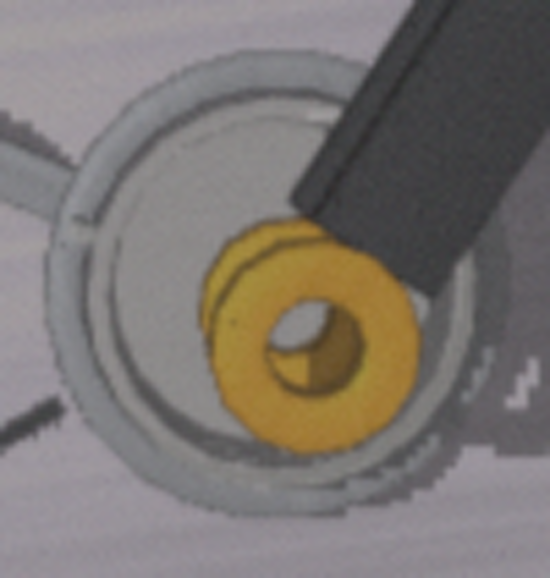

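View pics/w1c.png

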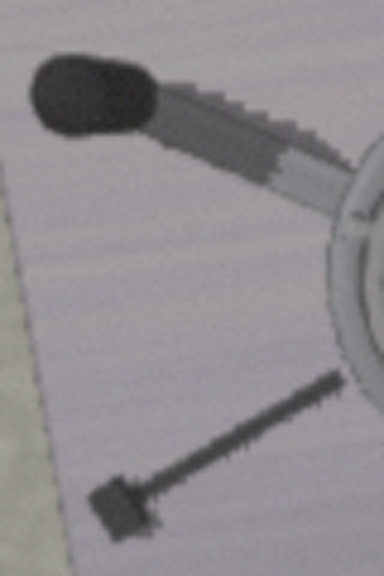

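```bash
cat > m2.py <<'E'
from m1 import *
import pickle
W=pickle.load(open("pics/w1.pkl","rb"))
a=lambda x,y:cs(x,y,215,30,3.2);b=lambda x,y:cs(x,y,295,115,5.5);c=lambda x,y:cs(x,y,235,110,4.8)
up=onz(W,*b(315.5,347),.126);print("upper",up)
co=np.array([onz(W,*a(*p),.008)[:2] for p in[(28,168),(122,683),(698,610)]]);print(co)
M=np.array([[-.11,.098],[-.11,-.072],[.09,-.072]])
# rigid fit
m0,c0=M.mean(0),co.mean(0);U,s,V=np.linalg.svd((M-m0).T@(co-c0));R=V.T@U.T;t=c0-R@m0
print("stand from corners",t,np.degrees(np.arctan2(R[1,0],R[0,0])),(R@M.T).T+t-co)
h=onz(W,*c(71,96),.092);print("handle",h)
blk=onz(W,*c(120,508),.016);l1=onz(W,*c(343,377),.008);l2=onz(W,*c(145,490),.008);print("mark",blk,l1,l2)
for o in(up[:2],t,(up[:2]+t)/2):
  for p in(h,blk,l1,l2):
    d=p[:2]-o;print(np.degrees(np.arctan2(d[1],d[0]))%360,np.linalg.norm(d),end=' | ')
  print()
E
python3 m2.py
```

```text
upper [0.5587 0.182  0.126 ]
[[0.4386 0.2632]
 [0.4602 0.0976]
 [0.6563 0.1232]]
stand from corners [0.5593 0.1822] 7.523007911307028 [[-0.0012  0.0017]
 [-0.0005 -0.0012]
 [ 0.0017 -0.0006]]
handle [0.4769 0.2172 0.092 ]
mark [0.4702 0.1302 0.016 ] [0.5194 0.158  0.008 ] [0.4747 0.1327 0.008 ]
156.6645185281551 0.08905525786488483 | 210.3185354046435 0.10250846363415002 | 211.32452128142316 0.046015395473979315 | 210.40420159231343 0.09738008896863881 | 
156.94151334710023 0.08951879771232976 | 210.25407412951733 0.10313120973462575 | 211.16856215036896 0.04663611599453963 | 210.33582279172592 0.09800266541384751 | 
156.8033754478202 0.08928676693714933 | 210.28620716185839 0.10281982041633979 | 211.2460192900271 0.04632571283109617 | 210.36990324935536 0.09769135979884316 |
```

>>> arm_command(deltas=[[1, 0.12, -0.1, 0.2, 0, 0, -0.22], [1, 0.25, -0.2, 0.4, 0, 0, -0.44], [1, 0.36, -0.3, 0.65, 0, 0, -0.66], [1, 0.45, -0.387, 0.9, 0, 0, -0.88], [1, 0.45, -0.387, 0.9, 0, 0, -1], [1, 0.45, -0.387, 0.9, 0, 0, -1]])

```text
clock: 1.58
position: [0.4774, 0.2163, 0.1651]
tool_rot: [-3.14, -0.0, 2.354]
force: [-0.1, 0.8, 0.4]
grip_width: 0.0855
```

>>> arm_command(deltas=[[1, 0, 0, 0, 0, 0, -0.22], [1, 0, 0, 0, 0, 0, -0.44], [1, 0, 0, 0.1, 0, 0, -0.48], [1, 0, 0, 0.3, 0, 0, -0.48], [1, 0, 0, 0.5, 0, 0, -0.48], [1, 0, 0, 0.62, 0, 0, -0.48], [1, 0, 0, 0.62, 0, 0, -0.48]])

```text
clock: 2.45
position: [0.4764, 0.2171, 0.0717]
tool_rot: [-3.14, -0.001, 2.731]
force: [-0.2, -0.3, 0.4]
grip_width: 0.0854
```

```bash
python3 snap.py wrist w2;python3 snap.py side d3
```

```text
2.5 [0.47693876 0.21742496 0.07266295] [-3.14103603e+00 -3.10075185e-04  2.73165264e+00] [-0.32046201  0.64096027 -0.2988174   1.98005988  0.33339571  0.56816815
  0.31420042] [0.89024695 0.85434979 0.03483825] 0.08535686602010775
2.55 [0.47726233 0.21761759 0.07328216] [3.14124948e+00 3.85988811e-04 2.73199808e+00] [-0.32017575  0.6399172  -0.29922003  1.9797946   0.33338567  0.56837063
  0.31456449] [0.03269876 0.23384492 0.87865464] 0.08537968135898556
```

View pics/w2.png

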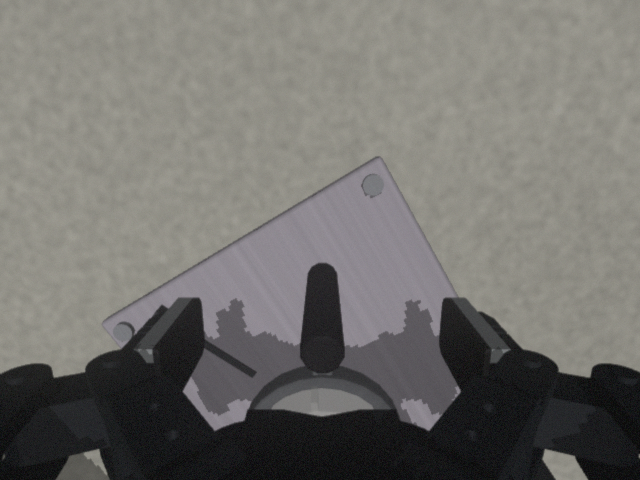

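View pics/d3.png

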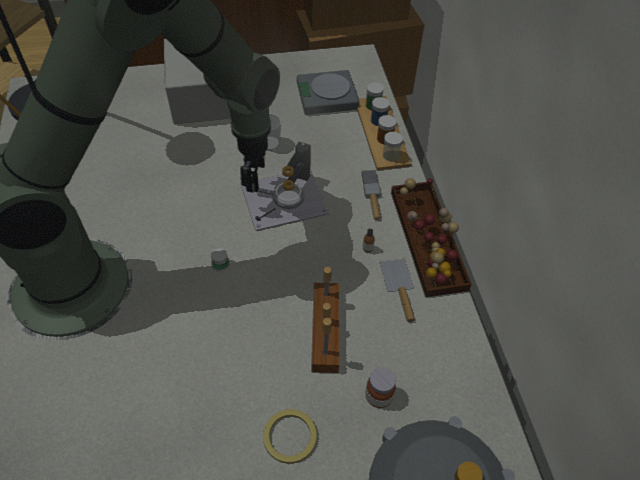

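>>> arm_command(deltas=[[-1, 0, 0, 0, 0, 0, 0], [-1, 0, 0, 0, 0, 0, 0], [-1, 0, 0, 0, 0, 0, 0], [-1, 0, 0, 0, 0, 0, 0], [-1, 0, 0, 0, 0, 0, 0], [-1, 0, 0, 0, 0, 0, 0], [-1, 0, 0, 0, 0, 0, 0], [-1, 0, 0, 0, 0, 0, 0]], newtons=40)

```text
clock: 3.55
position: [0.477, 0.2175, 0.073]
tool_rot: [3.141, 0.0, 2.733]
force: [-0.6, -0.4, 5.3]
grip_width: 0.0135
```

```bash
python3 snap.py wrist w3
python3 - <<'E'
import numpy as np
# path: tool frame at yaw tool x dir = 156.6; commanded start (0.477,.2172)
ax=np.array([.5588,.1820]);p0=np.array([.477,.2172]);th0=np.degrees(np.arctan2(*(p0-ax)[::-1]));print(th0)
yaw=np.radians(90+45+21.6);tx=np.array([np.cos(yaw),np.sin(yaw)]);ty=np.array([np.sin(yaw),-np.cos(yaw)])
r=np.linalg.norm(p0-ax)
for d in [6,12,18,24,30,36,42,48,53.7]:
    a=np.radians(th0+d);p=ax+r*np.array([np.cos(a),np.sin(a)]);q=(p-p0)/.15
    print(d,(tx@q).round(3),(ty@q).round(3),round(-d/45,3),p)
E
```

```text
3.6 [0.47702464 0.21748352 0.07299487] [3.14151906e+00 1.63858119e-04 2.73302513e+00] [-0.32007682  0.64026954 -0.29932643  1.98030189  0.33383924  0.56794358
  0.3151334 ] [-1.66706769 -0.83136919  5.91293697] 0.012934721500939871
156.71692741912912
6 -0.003 -0.062 -0.133 [0.47376871 0.20845674]
12 -0.013 -0.123 -0.267 [0.47146903 0.19942362]
18 -0.029 -0.183 -0.4 [0.47012618 0.1901996 ]
24 -0.052 -0.241 -0.533 [0.46975485 0.18088574]
30 -0.08 -0.297 -0.667 [0.47035912 0.17158409]
36 -0.114 -0.349 -0.8 [0.47193237 0.16239656]
42 -0.153 -0.397 -0.933 [0.47445736 0.15342381]
48 -0.197 -0.441 -1.067 [0.47790642 0.14476415]
53.7 -0.243 -0.478 -1.193 [0.48200465 0.13691393]
```

View pics/w3.png

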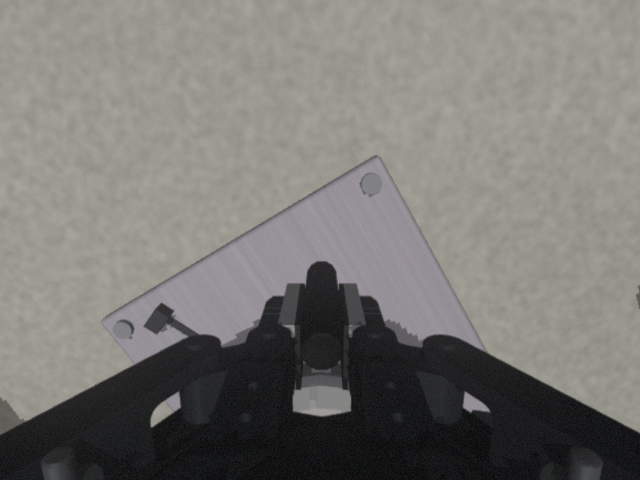

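>>> arm_command(deltas=[[-1, -0.003, -0.062, 0, 0, 0, -0.133], [-1, -0.013, -0.123, 0, 0, 0, -0.267], [-1, -0.029, -0.183, 0, 0, 0, -0.4], [-1, -0.052, -0.241, 0, 0, 0, -0.533], [-1, -0.08, -0.297, 0, 0, 0, -0.667], [-1, -0.114, -0.349, 0, 0, 0, -0.8], [-1, -0.153, -0.397, 0, 0, 0, -0.933], [-1, -0.153, -0.397, 0, 0, 0, -0.933]])

```text
clock: 4.6
position: [0.4744, 0.1529, 0.073]
tool_rot: [-3.141, -0.0, -2.817]
force: [-3.2, -1.9, 9.5]
grip_width: 0.0129
```

Run:
```python
import numpy as np
from workcell import telemetry
s=telemetry.observe();print(s["position"],s["tool_rot"],s["force"],s["grip_width"])
ax=np.array([.5588,.1820]);d=s["position"][:2]-ax;print(np.degrees(np.arctan2(d[1],d[0]))%360,np.linalg.norm(d))
r=.0892;th=156.72+42
yaw=np.radians(156.6+42);tx=np.array([np.cos(yaw),np.sin(yaw)]);ty=np.array([np.sin(yaw),-np.cos(yaw)])
f=lambda a:ax+r*np.array([np.cos(np.radians(a)),np.sin(np.radians(a))])
for d in [4,8,11.7]:
    q=(f(th+d)-f(th))/.15;print(d,tx@q,ty@q,-d/45)
```

```text
[0.47436274 0.15292146 0.07295713] [-3.14128625e+00 -4.08167676e-04 -2.81654912e+00] [-3.16287779 -1.88496589  9.52181747] 0.01293750354513086
199.0027021659052 0.08930404567878646
4 -0.0015354542544471779 -0.041478724847310584 -0.08888888888888889
8 -0.0059605778002534285 -0.08274930173122075 -0.17777777777777778
11.7 -0.012608039542075787 -0.12056470320293018 -0.26
```

>>> arm_command(deltas=[[-1, -0.002, -0.04, 0, 0, 0, -0.09], [-1, -0.006, -0.08, 0, 0, 0, -0.175], [-1, -0.012, -0.117, 0, 0, 0, -0.25], [-1, -0.012, -0.117, 0, 0, 0, -0.25], [-1, -0.012, -0.117, 0, 0, 0, -0.25]])

```text
clock: 5.22
position: [0.4815, 0.1372, 0.073]
tool_rot: [-3.141, -0.001, -2.621]
force: [-2.9, -3.5, 9.4]
grip_width: 0.0127
```

```bash
python3 - <<'E'
import numpy as np
from workcell import telemetry
s=telemetry.observe();print(s["position"],s["force"],s["grip_width"],s["qpos"])
ax=np.array([.5588,.1820]);d=s["position"][:2]-ax;print(np.degrees(np.arctan2(d[1],d[0]))%360,np.linalg.norm(d))
E
python3 snap.py wrist w4;python3 snap.py side d4;python3 -c "
from h import *
crop('pics/d4.png','pics/d4a.png',235,155,105,80,7)"
```

```text
[0.4815457  0.13720916 0.07296536] [-2.90703924 -3.52713678  9.43496834] 0.012672433067886044 [ 0.00815744  0.65517527 -0.5435387   2.03079368  0.58231259  0.61130835
  1.15782723]
210.10448949064346 0.08929975914822612
5.275 [0.48154465 0.13725835 0.07297015] [-3.14109101e+00 -5.28143560e-04 -2.62120366e+00] [ 0.00807738  0.65517516 -0.5435422   2.03077183  0.58228446  0.61130431
  1.15777184] [-3.30481283 -2.74111438  8.36489794] 0.012802559712538247
5.325 [0.4815269  0.13720866 0.07297699] [-3.14101392e+00 -5.66791093e-04 -2.62120536e+00] [ 0.00803904  0.65511266 -0.54343912  2.03083625  0.5822786   0.61130286
  1.15779807] [-2.52420175 -1.52578326  8.07087209] 0.01300579194025969
```

View pics/w4.png

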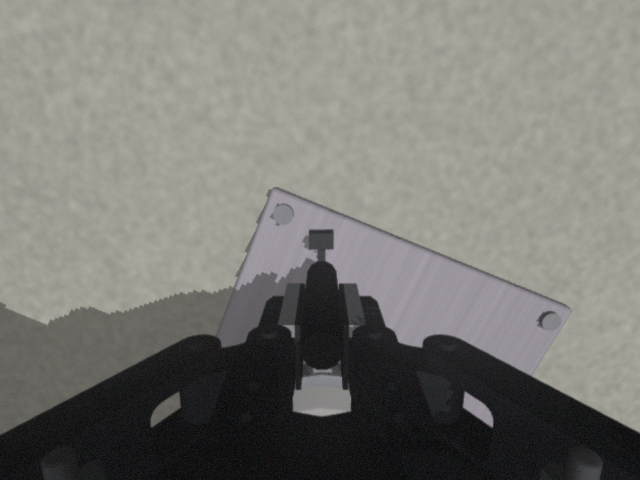

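View pics/d4a.png

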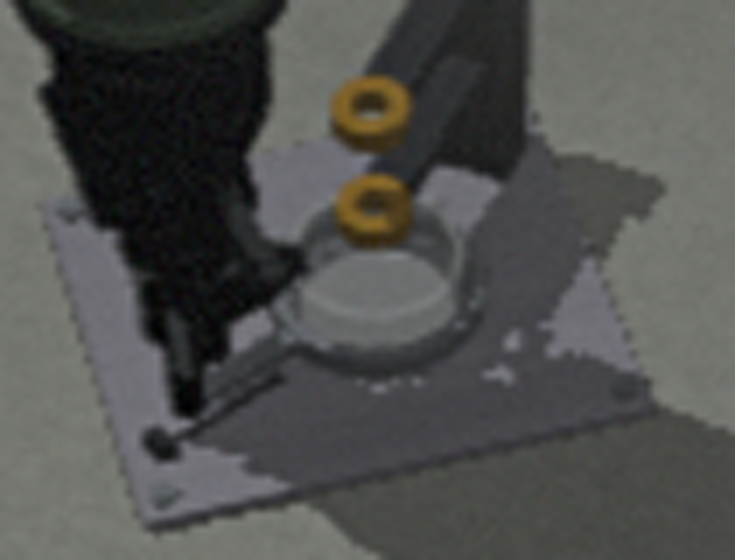

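>>> arm_command(deltas=[[-0.4, 0, 0, 0, 0, 0, 0], [0, 0, 0, 0, 0, 0, 0], [0, 0, 0, 0, 0, 0, 0], [0.3, 0, 0, 0, 0, 0, 0], [0.3, 0, 0, 0, 0, 0, 0], [0.3, 0, 0, -0.3, 0, 0, 0], [0.3, 0, 0, -0.6, 0, 0, 0], [0.3, 0, 0, -1, 0, 0, 0]])

```text
clock: 6.32
position: [0.481, 0.1375, 0.2237]
tool_rot: [3.141, -0.002, -2.621]
force: [0.6, -0.0, 0.7]
grip_width: 0.0556
```

>>> arm_command(deltas=[[1, 0, 0, -0.15, 0, 0, 0.22], [1, 0, 0, -0.15, 0, 0, 0.45], [1, 0, 0, -0.15, 0, 0, 0.68], [1, 0, 0, -0.15, 0, 0, 0.9], [1, 0, 0, -0.15, 0, 0, 1], [1, 0, 0, -0.15, 0, 0, 1]])

```text
clock: 7.08
position: [0.4816, 0.1378, 0.2453]
tool_rot: [-3.141, 0.0, 2.878]
force: [0.3, -0.5, -0.3]
grip_width: 0.0856
```

```bash
python3 snap.py side d5;python3 snap.py scene s5;python3 -c "
from h import *
crop('pics/d5.png','pics/d5a.png',235,155,105,80,7)
crop('pics/s5.png','pics/s5a.png',360,210,110,105,5.5)"
```

```text
7.125 [0.48158308 0.13775271 0.24533262] [-3.14152658e+00  5.36879208e-05  2.87905240e+00] [ 0.0326576   0.37006381 -0.54759796  1.90354454  0.23689552  0.93182794
  0.68096131] [ 0.43354173 -0.08272126 -0.08550856] 0.08541598283482812
7.175 [0.48158527 0.13768856 0.24527933] [-3.14150787e+00 -8.72674162e-05  2.87910235e+00] [ 0.03294126  0.37020462 -0.54778287  1.90353801  0.23694603  0.93186734
  0.68109365] [-0.59028885 -0.36750965 -0.77443064] 0.08578222870352256
```

View pics/d5a.png

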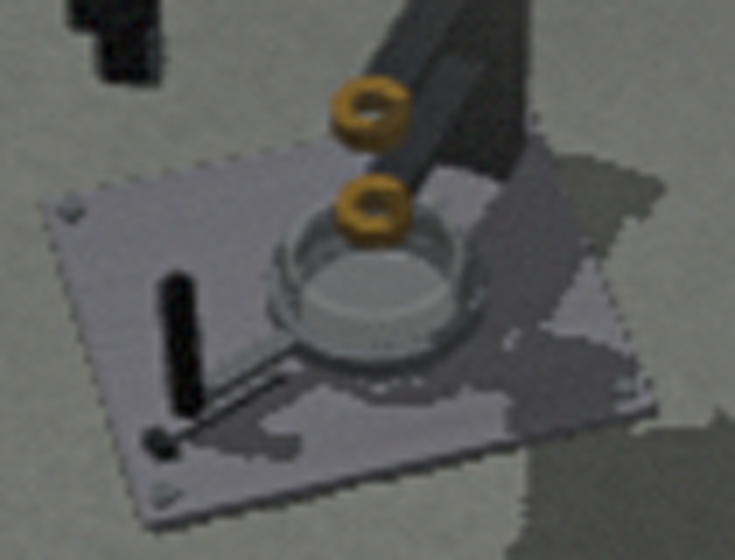

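View pics/s5a.png

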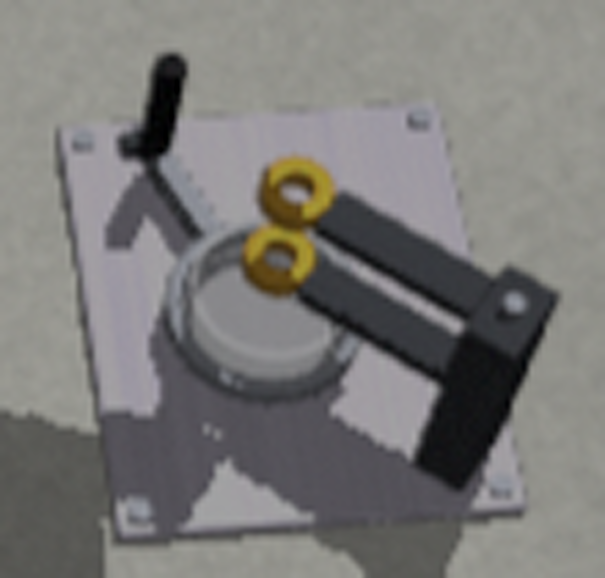

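>>> arm_command(deltas=[[1, -0.1, -0.2, -0.3, 0, 0, 0.2], [1, -0.2, -0.4, -0.5, 0, 0, 0.4], [1, -0.3, -0.6, -0.5, 0, 0, 0.6], [1, -0.4, -0.8, -0.5, 0, 0, 0.8], [1, -0.46, -0.946, -0.5, 0, 0, 1], [1, -0.46, -0.946, -0.5, 0, 0, 1]])

```text
clock: 7.92
position: [0.5111, -0.019, 0.3201]
tool_rot: [-3.141, 0.0, 2.089]
force: [-0.9, 1.7, 1.3]
grip_width: 0.0857
```

>>> arm_command(deltas=[[1, -0.25, -0.09, 0, 0, 0, 0.2], [1, -0.5, -0.17, 0, 0, 0, 0.4], [1, -0.75, -0.26, 0, 0, 0, 0.55], [1, -0.995, -0.343, 0, 0, 0, 0.667], [1, -0.995, -0.343, 0, 0, 0, 0.667]])

```text
clock: 8.55
position: [0.5407, -0.1743, 0.3198]
tool_rot: [-3.141, 0.0, 1.567]
force: [-0.3, 0.9, -1.6]
grip_width: 0.0856
```

>>> arm_command(deltas=[[1, -0.3, 0.06, 0, 0, 0, 0], [1, -0.6, 0.12, 0, 0, 0, 0], [1, -0.85, 0.197, 0, 0, 0, 0], [1, -1, 0.197, 0, 0, 0, 0], [1, -1, 0.197, 0, 0, 0, 0], [1, -1, 0.197, 0, 0, 0, 0]])

```text
clock: 9.3
position: [0.57, -0.3209, 0.3204]
tool_rot: [3.141, -0.001, 1.57]
force: [0.2, 0.2, 0.2]
grip_width: 0.0855
```

```bash
python3 snap.py wrist w6; python3 -c "
from m1 import *
h=onz(S,*s1(170,66),.092);print(h); d=h[:2]-[.5588,.182]; print(np.degrees(np.arctan2(d[1],d[0]))%360,np.linalg.norm(d))
h=onz(D,*d1(178,278),.092);print(h)"
```

```text
9.35 [ 0.57010669 -0.32086862  0.32052256] [ 3.14127296e+00 -6.26990310e-04  1.57001520e+00] [ 0.50424839  0.51262647 -0.12805396  1.42238478  0.0662262   1.2107559
  0.36836804] [-0.14058716 -0.41548244 -0.16169747] 0.08549372005829323
[0.4806 0.1377 0.092 ]
209.50001599939065 0.08988965808104889
[0.4818 0.1373 0.092 ]
```

View pics/w6.png

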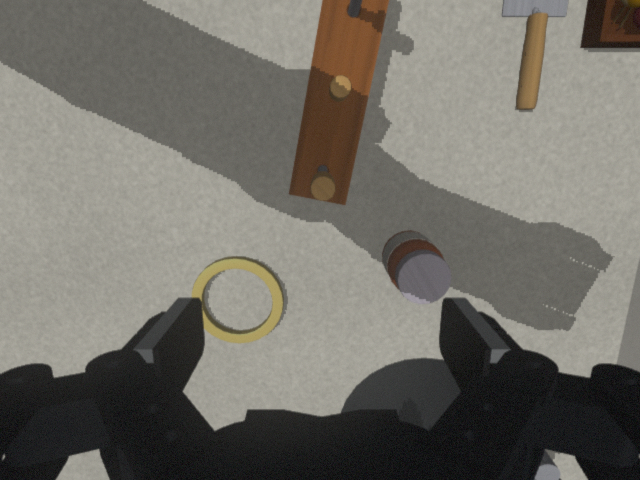

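Run:
```python
from h import *;import pickle
W=pickle.load(open("pics/w6.pkl","rb"));print(onz(W,323,188,.173),proj(W,[.5713,-.2915,.173]))
crop("pics/w6.png","pics/w6a.png",285,145,80,80,6)
im=cv2.imread("pics/w6.png")[145:225,285:365]
hsv=cv2.cvtColor(im,cv2.COLOR_BGR2HSV)
print(im[43,38],im[43,60], im[25,38])
```

```text
[ 0.57169915 -0.29237673  0.173     ] (np.float64(322.42223483228287), np.float64(186.73228233957215))
[ 60  91 112] [40 58 85] [60 60 60]
```

View pics/w6a.png

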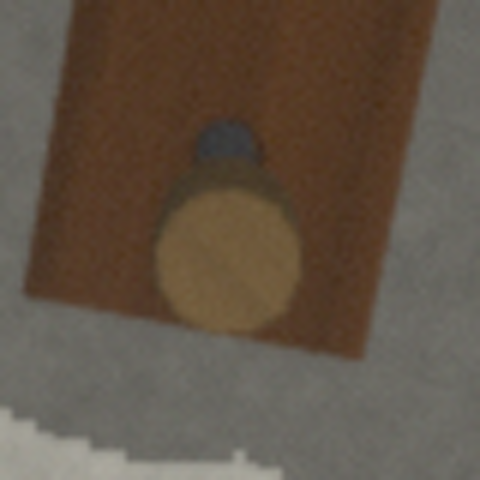

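>>> arm_command(deltas=[[1, 0.1, 0, 0.1, 0, 0, 0], [1, 0.19, 0.01, 0.3, 0, 0, 0], [1, 0.19, 0.01, 0.55, 0, 0, 0], [1, 0.19, 0.01, 0.7, 0, 0, 0], [1, 0.19, 0.01, 0.7, 0, 0, 0]])

```text
clock: 9.98
position: [0.571, -0.2926, 0.2143]
tool_rot: [-3.14, -0.001, 1.569]
force: [0.0, 0.3, 1.0]
grip_width: 0.0854
```

```bash
python3 snap.py wrist w7
```

```text
10.025 [ 0.57155435 -0.29312811  0.21565205] [-3.14131482e+00 -4.22090433e-04  1.56891146e+00] [ 0.46912757  0.5845143  -0.13274851  1.57855901  0.08741657  0.9847518
  0.3078723 ] [1.35744417 0.45109055 0.20834407] 0.08517995021311599
```

View pics/w7.png

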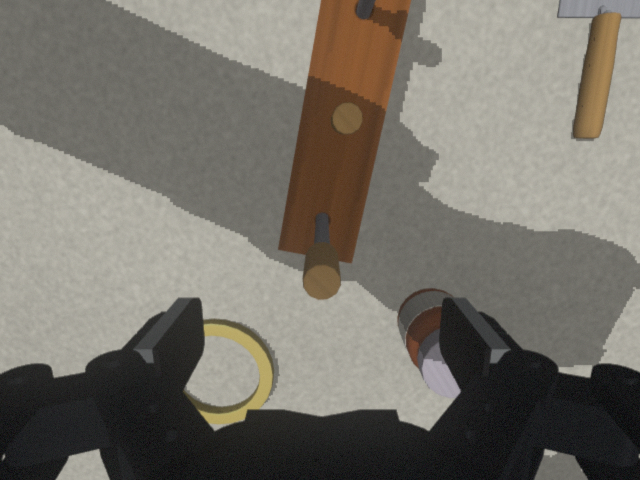

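Run:
```python
from h import *;import pickle
W=pickle.load(open("pics/w7.pkl","rb"));print(onz(W,321.5,281.5,.173))
```

```text
[ 0.57142312 -0.29193605  0.173     ]
```

>>> arm_command(deltas=[[1, 0, 0, 0.1, 0, 0, 0], [1, 0, 0, 0.25, 0, 0, 0], [1, 0, 0, 0.4, 0, 0, 0], [1, 0, 0, 0.4, 0, 0, 0], [0, 0, 0, 0.4, 0, 0, 0], [-1, 0, 0, 0.4, 0, 0, 0], [-1, 0, 0, 0.4, 0, 0, 0], [-1, 0, 0, 0.4, 0, 0, 0]], newtons=60)

```text
clock: 11.02
position: [0.5716, -0.2941, 0.1557]
tool_rot: [3.141, 0.0, 1.568]
force: [-1.2, 0.2, 5.9]
grip_width: 0.0167
```

>>> arm_command(deltas=[[-1, 0, 0, 0, 0, 0, 0], [-1, 0, 0, 0, 0, 0, 0], [-1, 0, 0, 0, 0, 0, 0], [-1, 0, 0, 0, 0, 0, 0]])

```text
clock: 11.52
position: [0.5716, -0.2942, 0.1558]
tool_rot: [3.141, 0.0, 1.568]
force: [-0.9, 0.7, 6.4]
grip_width: 0.0164
```

```bash
python3 snap.py wrist w8; python3 snap.py scene s8; python3 -c "
from h import *
crop('pics/s8.png','pics/s8a.png',175,195,150,105,5)"
```

```text
11.575 [ 0.5715814  -0.29414589  0.15576789] [3.14106801e+00 3.08601722e-04 1.56752007e+00] [ 0.46703894  0.65302722 -0.12784722  1.62570319  0.10176905  0.8687697
  0.29621118] [-0.9262789  -0.37168416  6.33985611] 0.016699358738729946
11.625 [ 0.57160424 -0.2941632   0.1557522 ] [3.14103792e+00 3.28375659e-04 1.56756433e+00] [ 0.46704928  0.65307132 -0.12785355  1.62566388  0.1017935   0.86873142
  0.29624803] [-0.92726236 -0.12338932  6.34197351] 0.01652871271369459
```

View pics/w8.png

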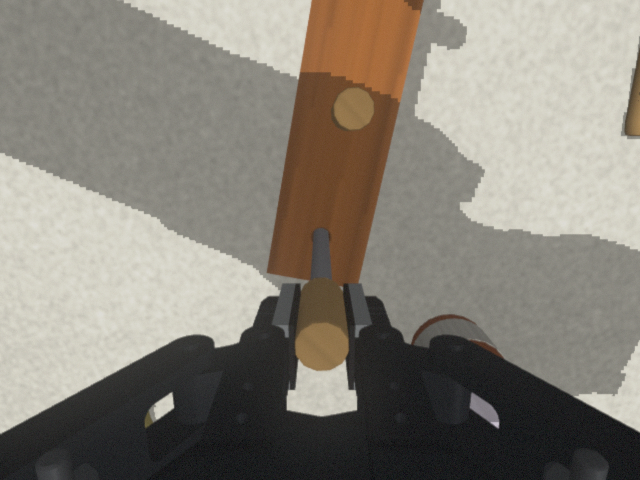

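View pics/s8a.png

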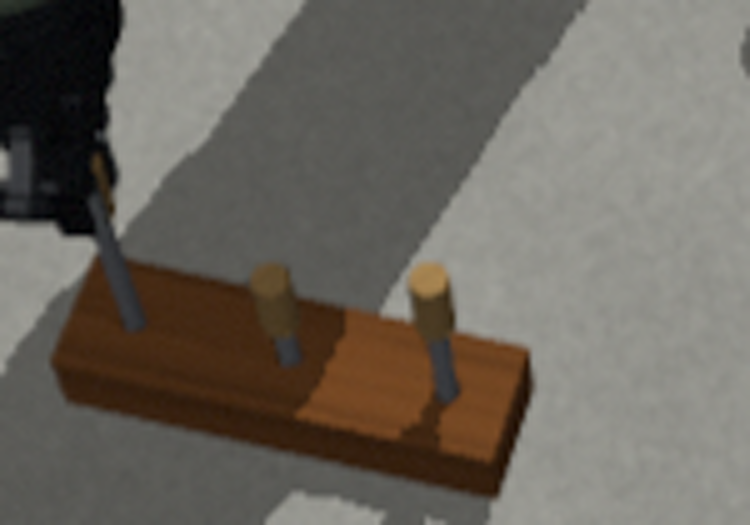

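>>> arm_command(deltas=[[-1, 0, 0, 0, 0, 0, 0], [-1, 0, 0, -0.08, 0, 0, 0], [-1, 0, 0, -0.2, 0, 0, 0], [-1, 0, 0, -0.35, 0, 0, 0], [-1, 0, 0, -0.55, 0, 0, 0], [-1, 0, 0, -0.8, 0, 0, 0], [-1, 0, 0, -1, 0, 0, 0], [-1, 0, 0, -1, 0, 0, 0]], newtons=80)

```text
clock: 12.62
position: [0.5722, -0.2943, 0.3089]
tool_rot: [3.137, 0.002, 1.568]
force: [0.9, 0.4, -2.0]
grip_width: 0.016
```

>>> arm_command(deltas=[[-1, 0, 0, -0.15, 0, 0, 0], [-1, 0.1, 0, -0.2, 0, 0, 0], [-1, 0.3, 0, -0.2, 0, 0, 0], [-1, 0.5, 0, -0.2, 0, 0, 0], [-1, 0.7, 0, -0.2, 0, 0, 0], [-1, 0.9, 0, -0.2, 0, 0, 0], [-1, 1, 0, -0.2, 0, 0, 0], [-1, 1, 0, -0.2, 0, 0, 0]])

```text
clock: 13.62
position: [0.5719, -0.1431, 0.3352]
tool_rot: [-3.141, -0.0, 1.569]
force: [0.1, 0.5, -1.6]
grip_width: 0.016
```

```bash
python3 snap.py scene s9; python3 snap.py side d9; python3 -c "
from h import *
crop('pics/s9.png','pics/s9a.png',200,170,200,150,4)
crop('pics/d9.png','pics/d9a.png',240,130,200,200,3)"
```

```text
13.675 [ 0.57178734 -0.14433492  0.33520122] [-3.14141609e+00  3.58768788e-04  1.56775778e+00] [ 0.27466176  0.39129579 -0.1788119   1.57975593  0.07392027  1.1772825
  0.07767415] [-1.0530796  -0.87279378 -1.88728542] 0.01595820722062237
13.725 [ 0.57170931 -0.14500518  0.33516125] [-3.14130609e+00  5.14955776e-04  1.56668642e+00] [ 0.27540041  0.39149585 -0.17839598  1.57953946  0.07396462  1.17736904
  0.07772356] [-0.23404785 -0.18891238 -0.71281548] 0.016149573588425326
```

View pics/s9a.png

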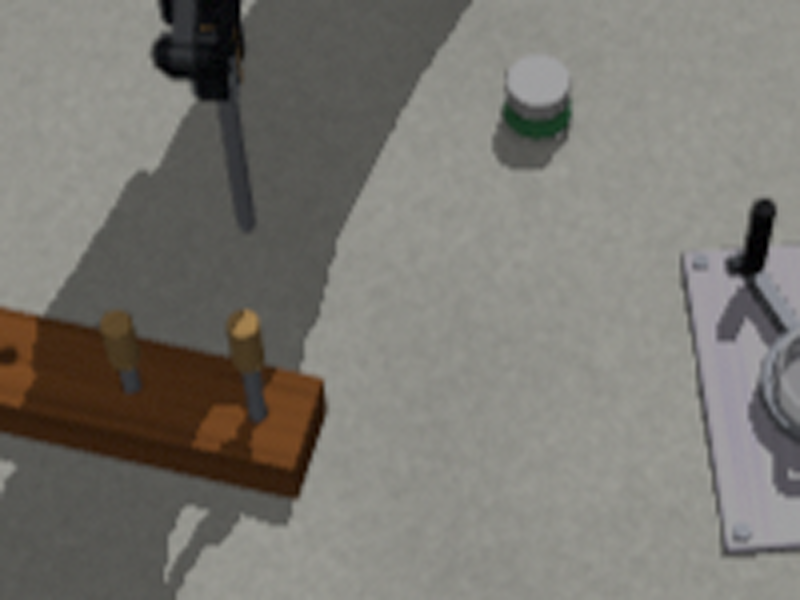

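View pics/d9a.png

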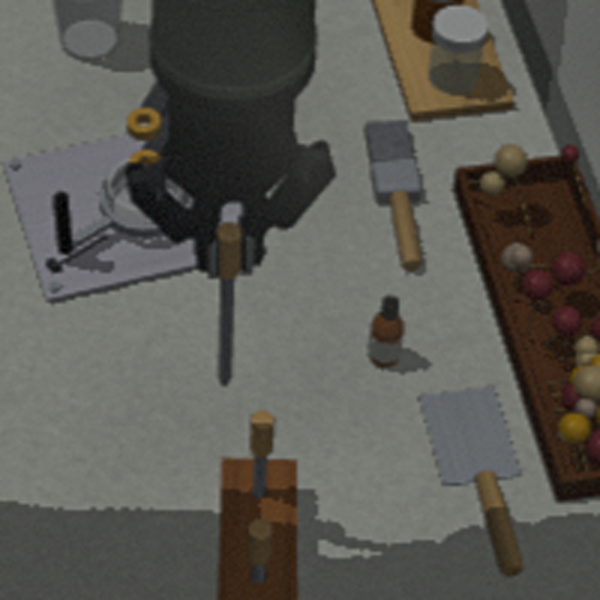

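```bash
python3 snap.py wrist w10; python3 -c "
from h import *; import pickle
crop('pics/w10.png','pics/w10a.png',270,200,100,180,3.3)
W=pickle.load(open('pics/w8.pkl','rb'));print(onz(W,322,345,.173))"
```

```text
13.775 [ 0.57174625 -0.14521623  0.33516208] [-3.14138601e+00  5.05083210e-04  1.56626999e+00] [ 0.27571758  0.3916053  -0.17835854  1.57936933  0.07394963  1.17734966
  0.0776762 ] [ 6.91323946e-04 -1.20311079e-01 -2.12882146e+00] 0.01612518541108298
[ 0.57223119 -0.29146406  0.173     ]
```

View pics/w10a.png

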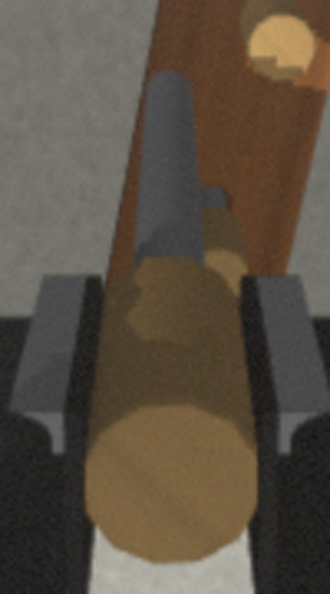

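```bash
python3 -c "
from m1 import *; import pickle
W=pickle.load(open('pics/w10.pkl','rb'))
k=lambda x,y:cs(x,y,270,200,3.3)
t=onz(W,*k(171,483),.3524);f=onz(W,*k(168.5,70),.1874)-[0,.0035,0];print(t,f)
# shaft edges lower down: center at row 240
# scene / side foot
a=lambda x,y:cs(x,y,200,170,4);b=lambda x,y:cs(x,y,240,130,3)
print(onz(S,*a(248,229),.1874),onz(D,*b(225,381),.1874),tri([ray(S,*a(248,229)),ray(D,*b(225,381))]))
"
```

```text
[ 0.5722 -0.1426  0.3524] [ 0.5718 -0.1435  0.1874]
[ 0.5718 -0.1397  0.1874] [ 0.5724 -0.1433  0.1874] (array([ 0.5718, -0.1408,  0.1854]), [np.float64(0.0013451884982636048), np.float64(0.0013451884982635478)])
```

>>> arm_command(deltas=[[-1, 0.15, -0.01, 0, 0, 0, 0], [-1, 0.4, -0.02, 0, 0, 0, 0], [-1, 0.65, -0.03, 0, 0, 0, 0], [-1, 0.9, -0.04, 0, 0, 0, 0], [-1, 1, -0.04, 0, 0, 0, 0]])

```text
clock: 14.4
position: [0.5664, 0.0072, 0.3353]
tool_rot: [-3.142, -0.0, 1.569]
force: [-0.2, -0.1, -1.0]
grip_width: 0.0163
```

>>> arm_command(deltas=[[-1, 0.25, -0.01, 0, 0, 0, 0], [-1, 0.5, -0.02, 0, 0, 0, 0], [-1, 0.7, -0.03, 0, 0, 0, 0], [-1, 0.9, -0.04, 0, 0, 0, 0], [-1, 1, -0.045, 0, 0, 0, 0], [-1, 1, -0.045, 0, 0, 0, 0], [-1, 1, -0.045, 0, 0, 0, 0], [-1, 1, -0.045, 0, 0, 0, 0]])

```text
clock: 15.4
position: [0.5603, 0.1548, 0.3353]
tool_rot: [3.142, 0.0, 1.566]
force: [0.8, 0.2, -2.1]
grip_width: 0.0159
```

```bash
python3 snap.py wrist w11; python3 -c "
from workcell import telemetry
s=telemetry.observe();print(s['position'],s['tool_rot'])
from h import *
crop('pics/w11.png','pics/w11a.png',240,150,160,240,2.5)"
```

```text
15.45 [0.56028768 0.15500131 0.33535713] [3.14148343e+00 3.00023366e-04 1.56628733e+00] [-0.16433366  0.3835743  -0.28675899  1.59738986  0.11520904  1.17726911
 -0.48012179] [ 0.77576063  0.81526763 -1.01776475] 0.01627854033333635
[0.56028768 0.15500131 0.33535713] [3.14148343e+00 3.00023366e-04 1.56628733e+00]
```

View pics/w11a.png

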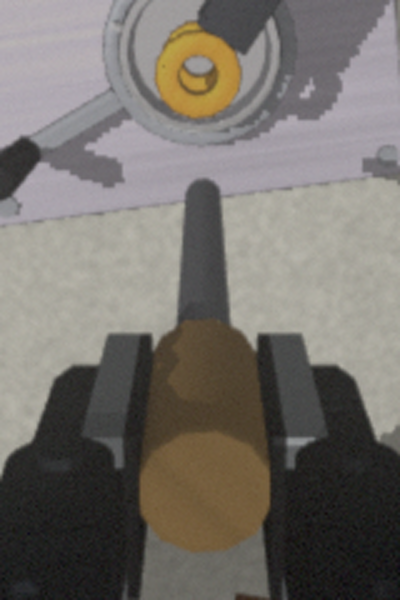

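```bash
python3 -c "
from m1 import *; import pickle
W=pickle.load(open('pics/w11.pkl','rb'))
k=lambda x,y:cs(x,y,240,150,2.5)
u=onz(W,*k(198.5,75),.126);f=onz(W,*k(203.5,178.5),.1876)-[0,.0035,0];t=onz(W,*k(205,491),.3526);print(u,f,t,u-f)
"
```

```text
[0.5591 0.1817 0.126 ] [0.5607 0.1561 0.1876] [0.5609 0.1571 0.3526] [-0.0016  0.0256 -0.0616]
```

>>> arm_command(deltas=[[-1, 0.08, -0.005, 0, 0, 0, 0], [-1, 0.171, -0.011, 0, 0, 0, 0], [-1, 0.171, -0.011, 0.15, 0, 0, 0], [-1, 0.171, -0.011, 0.3, 0, 0, 0], [-1, 0.171, -0.011, 0.345, 0, 0, 0], [-1, 0.171, -0.011, 0.345, 0, 0, 0], [-1, 0.171, -0.011, 0.345, 0, 0, 0]])

```text
clock: 16.32
position: [0.5588, 0.182, 0.2844]
tool_rot: [3.141, -0.0, 1.568]
force: [0.2, 0.3, -1.3]
grip_width: 0.0159
```

```bash
python3 snap.py wrist w12; python3 snap.py scene s12; python3 snap.py side d12; python3 -c "
from h import *
crop('pics/w12.png','pics/w12a.png',260,160,120,120,5)
crop('pics/s12.png','pics/s12a.png',370,195,90,90,6)
crop('pics/d12.png','pics/d12a.png',250,110,90,110,5.4)"
```

```text
16.375 [0.55880034 0.18193291 0.28440165] [ 3.14050162e+00 -4.35231121e-04  1.56764514e+00] [-0.20770365  0.43715094 -0.290905    1.6503741   0.13875835  1.07318695
 -0.54214549] [-0.71173527 -0.74947037 -0.87511096] 0.01593010973315875
16.425 [0.55878672 0.18186116 0.28429563] [ 3.14058559e+00 -4.03042330e-04  1.56756087e+00] [-0.20763742  0.43723329 -0.29084948  1.65052674  0.13875703  1.0730388
 -0.54213113] [ 0.46200613 -0.41001173 -1.66428704] 0.016399669490381626
16.475 [0.55873509 0.1817754  0.28416054] [ 3.14074071e+00 -2.93993021e-04  1.56750762e+00] [-0.20757322  0.43732554 -0.29082376  1.65074587  0.13881111  1.07292014
 -0.54214923] [-0.29809573  0.85132602 -0.69970467] 0.016088400945506086
```

View pics/w12a.png

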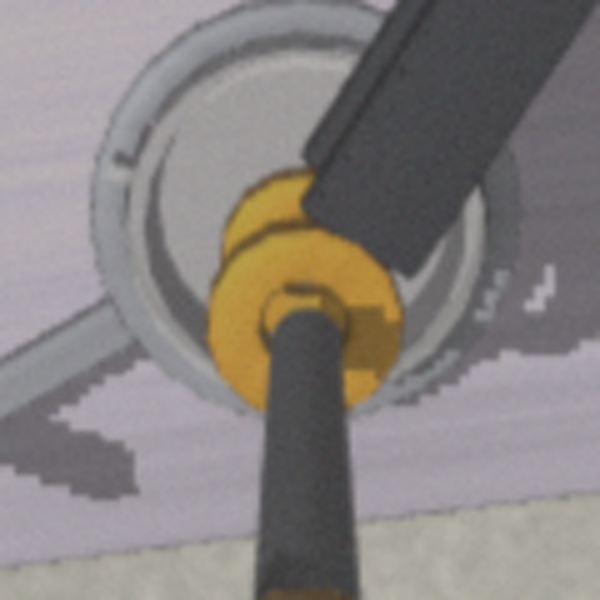

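View pics/s12a.png

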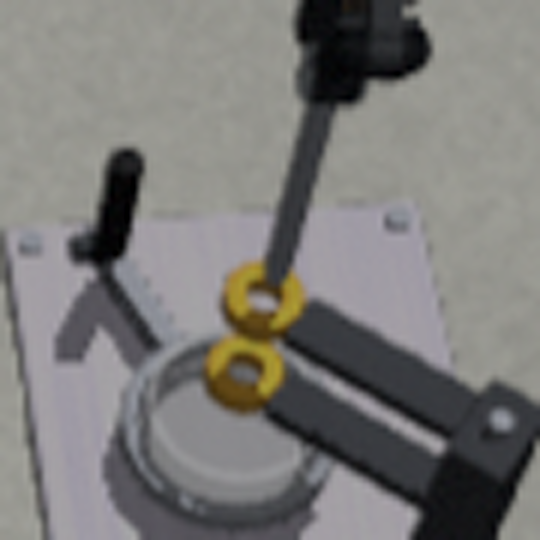

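View pics/d12a.png

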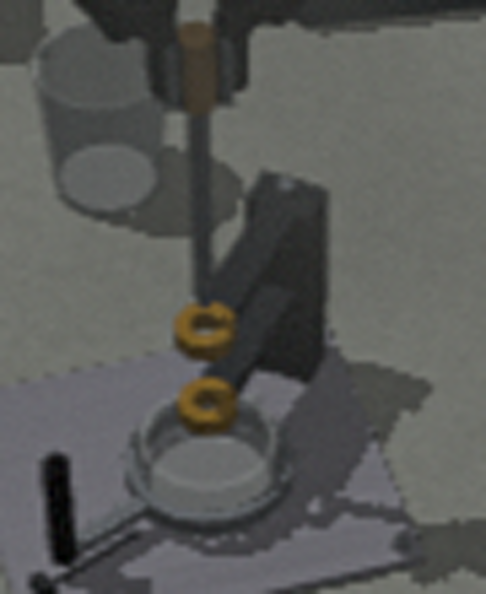

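```bash
python3 -c "
from m1 import *; import pickle
W=pickle.load(open('pics/w12.pkl','rb'))
k=lambda x,y:cs(x,y,260,160,5);a=lambda x,y:cs(x,y,370,195,6);b=lambda x,y:cs(x,y,250,110,5.4)
zf=.2844-.148
u=onz(W,*k(305.5,324),.126);f=onz(W,*k(306.5,307),zf)-[0,.0035,0];print('w',u,f)
print('s',onz(S,*a(264,298),.126),onz(S,*a(278,279),zf))
print('d',onz(D,*b(206,324),.126),onz(D,*b(205,303),zf))
"
```

```text
w [0.559  0.1822 0.126 ] [0.5592 0.1835 0.1364]
s [0.5595 0.1827 0.126 ] [0.5577 0.1863 0.1364]
d [0.5591 0.179  0.126 ] [0.5593 0.1825 0.1364]
```

```bash
python3 -c "
from h import *
crop('pics/s12.png','pics/s12b.png',400,205,36,50,12)
crop('pics/d12.png','pics/d12b.png',272,125,34,65,9)"
```

```text
(no output)
```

View pics/s12b.png

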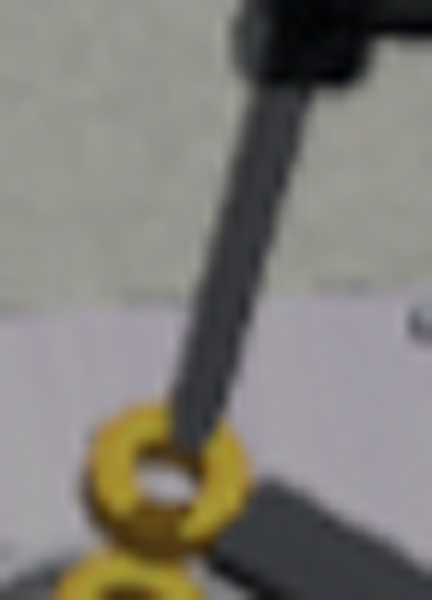

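View pics/d12b.png

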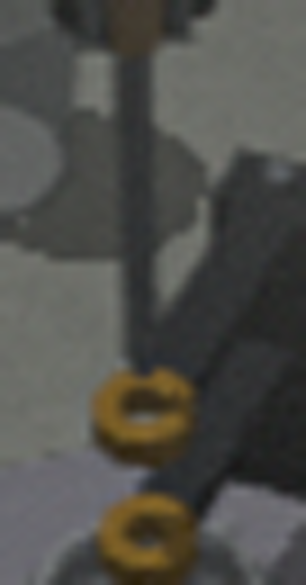

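>>> arm_command(deltas=[[-1, -0.01, 0, 0, 0, 0, 0], [-1, -0.01, 0, 0.03, 0, 0, 0], [-1, -0.01, 0, 0.055, 0, 0, 0], [-1, -0.01, 0, 0.055, 0, 0, 0], [-1, -0.01, 0, 0.055, 0, 0, 0]])

```text
clock: 17.1
position: [0.5585, 0.1802, 0.2753]
tool_rot: [-3.141, -0.0, 1.568]
force: [-0.5, -0.8, -1.1]
grip_width: 0.0156
```

```bash
python3 snap.py wrist w13; python3 snap.py scene s13; python3 snap.py side d13; python3 -c "
from h import *
crop('pics/w13.png','pics/w13a.png',290,190,70,70,8)
crop('pics/s13.png','pics/s13b.png',400,215,36,40,14)
crop('pics/d13.png','pics/d13b.png',272,145,34,45,12)"
```

```text
17.15 [0.55855238 0.18018733 0.27532368] [ 3.14158404e+00 -2.55039929e-05  1.56765302e+00] [-0.2060396   0.44500355 -0.28967811  1.6625898   0.14183065  1.05463557
 -0.54234814] [-0.32215799 -0.30658693 -1.04857799] 0.01628991933599605
17.2 [0.55854814 0.18020646 0.27536919] [ 3.14151675e+00 -4.22284863e-05  1.56763620e+00] [-0.20607613  0.44492663 -0.28967208  1.66258748  0.14182218  1.05464343
 -0.54239159] [ 0.23303858 -0.19009321 -0.72855026] 0.015606694319984347
17.25 [0.55856977 0.18021697 0.27539085] [ 3.14146493e+00 -7.88428074e-05  1.56763410e+00] [-0.20606381  0.44491481 -0.28968377  1.66254788  0.14181473  1.05463216
 -0.54238339] [ 0.47074807  0.62375511 -0.81395245] 0.01623986772990217
```

View pics/w13a.png

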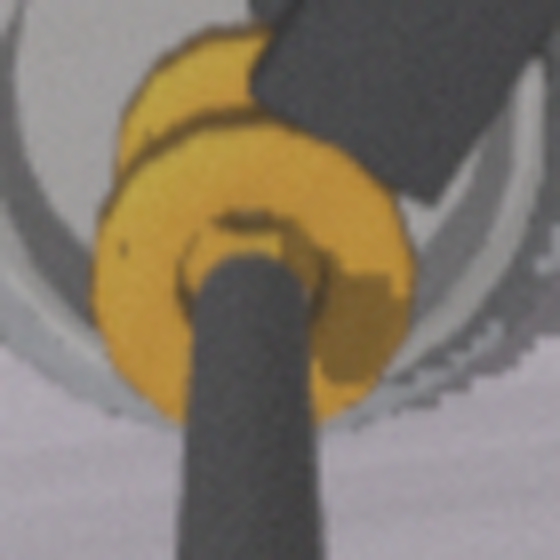

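View pics/s13b.png

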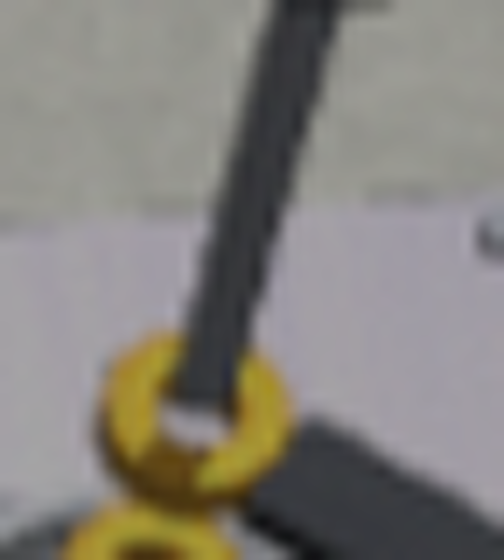

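View pics/d13b.png

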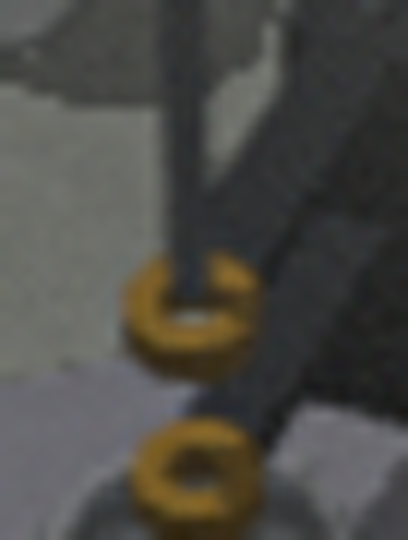

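>>> arm_command(deltas=[[-1, 0, 0.003, 0, 0, 0, 0], [-1, 0, 0.003, 0.03, 0, 0, 0], [-1, 0, 0.003, 0.06, 0, 0, 0], [-1, 0, 0.003, 0.09, 0, 0, 0], [-1, 0, 0.003, 0.09, 0, 0, 0]])

```text
clock: 17.88
position: [0.5588, 0.1801, 0.2613]
tool_rot: [-3.141, 0.0, 1.568]
force: [0.7, -0.4, -1.4]
grip_width: 0.016
```

```bash
python3 -c "
from workcell import telemetry as t
s=t.observe();print(s['position'],s['tool_rot'],s['force'],s['moment'])"; python3 snap.py wrist w14; python3 -c "
from h import *
crop('pics/w14.png','pics/w14a.png',290,190,70,70,8)"
```

```text
[0.55878668 0.18010248 0.26132012] [-3.14088303e+00  2.54629354e-04  1.56765985e+00] [ 0.71559377 -0.38381513 -1.36632766] [-0.01028676 -0.00305409 -0.00769892]
17.925 [0.55891191 0.1801741  0.26160797] [-3.14128024e+00  8.07117315e-05  1.56765498e+00] [-0.20747716  0.459196   -0.28788778  1.67753052  0.14755446  1.0265188
 -0.54692622] [ 0.61590059  0.3418101  -0.76586324] 0.01609424175793653
```

View pics/w14a.png

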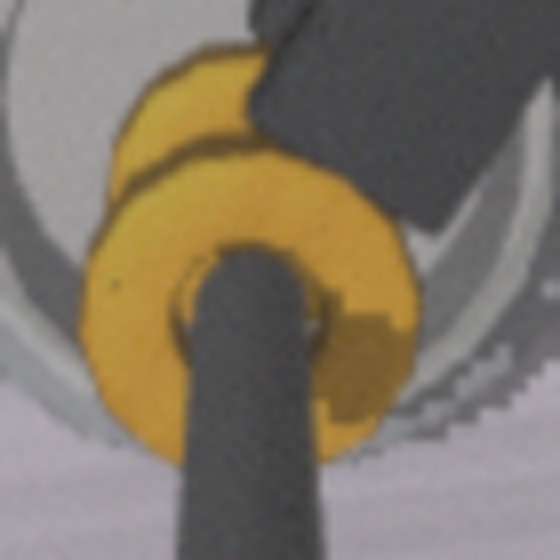

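>>> arm_command(deltas=[[-1, 0, 0, 0.05, 0, 0, 0], [-1, 0, 0, 0.1, 0, 0, 0], [-1, 0, 0, 0.15, 0, 0, 0], [-1, 0, 0, 0.2, 0, 0, 0], [-1, 0, 0, 0.235, 0, 0, 0], [-1, 0, 0, 0.235, 0, 0, 0]])

```text
clock: 18.68
position: [0.5588, 0.1801, 0.2261]
tool_rot: [-3.141, 0.0, 1.568]
force: [0.3, 0.7, -0.4]
grip_width: 0.0158
```

```bash
python3 -c "
from workcell import telemetry as t
s=t.observe();print(s['position'],s['tool_rot'],s['force'],s['moment'])"; python3 snap.py scene s15;python3 snap.py side d15; python3 -c "
from h import *
crop('pics/s15.png','pics/s15b.png',395,215,45,55,10)
crop('pics/d15.png','pics/d15b.png',268,145,44,60,10)"
```

```text
[0.55881194 0.18011931 0.22611199] [-3.14092684e+00  2.20453735e-04  1.56762669e+00] [ 0.34272707  0.72005926 -0.36376051] [ 0.02702365 -0.01926829  0.01338253]
18.725 [0.55899046 0.18017164 0.2265017 ] [-3.14148652e+00  1.35364611e-05  1.56758931e+00] [-0.21228415  0.49661452 -0.28234168  1.71505516  0.16351366  0.95311345
 -0.56049165] [ 0.17710726  1.44200601 -1.48952512] 0.016243406501045665
18.775 [0.55904787 0.18022151 0.22667859] [ 3.14144187e+00 -8.17634626e-05  1.56760568e+00] [-0.21228383  0.4963943  -0.28239696  1.71491899  0.16350546  0.95319569
 -0.56050075] [ 0.0103624  -0.54920342 -1.78974847] 0.016468902040464483
```

View pics/s15b.png

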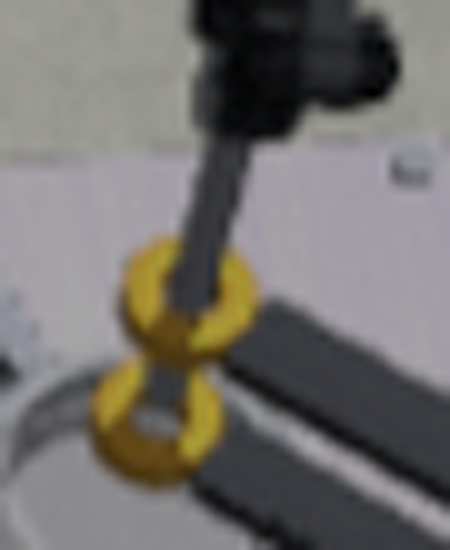

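View pics/d15b.png

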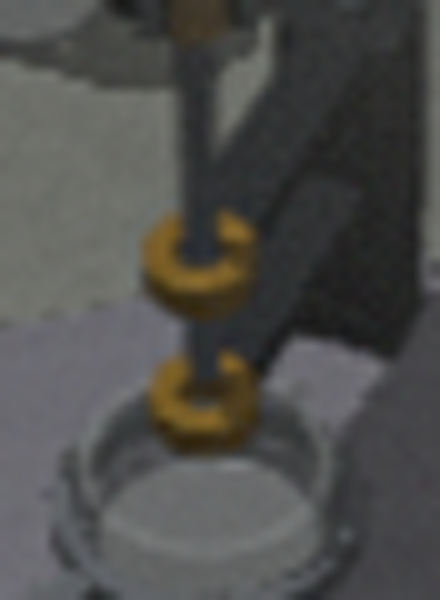

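>>> arm_command(deltas=[[-1, -0.002, 0, 0.03, 0, 0, 0], [-1, -0.002, 0, 0.06, 0, 0, 0], [-1, -0.002, 0, 0.09, 0, 0, 0], [-1, -0.002, 0, 0.09, 0, 0, 0]])

```text
clock: 19.27
position: [0.5588, 0.1798, 0.2126]
tool_rot: [-3.141, 0.0, 1.568]
force: [-0.7, 0.4, -1.4]
grip_width: 0.0161
```

>>> arm_command(deltas=[[-1, 0, 0, 0.04, 0, 0, 0], [-1, 0, 0, 0.08, 0, 0, 0], [-1, 0, 0, 0.12, 0, 0, 0], [-1, 0, 0, 0.16, 0, 0, 0], [-1, 0, 0, 0.2, 0, 0, 0], [-1, 0, 0, 0.23, 0, 0, 0], [-1, 0, 0, 0.23, 0, 0, 0], [-1, 0, 0, 0.23, 0, 0, 0]])

```text
clock: 20.27
position: [0.5591, 0.1799, 0.1787]
tool_rot: [3.141, -0.0, 1.568]
force: [-0.1, -0.6, -1.1]
grip_width: 0.0158
```

```bash
python3 -c "
from workcell import telemetry as t
s=t.observe();print(s['position'],s['tool_rot'],s['force'],s['moment'])"; python3 snap.py scene s16;python3 snap.py side d16; python3 -c "
from h import *
crop('pics/s16.png','pics/s16b.png',360,200,110,105,5)
crop('pics/d16.png','pics/d16b.png',240,135,95,100,6)"
```

```text
[0.5590848  0.17989852 0.17872517] [ 3.14132731e+00 -1.26615873e-04  1.56754512e+00] [-0.11893257 -0.63257656 -1.0987205 ] [ 0.00307072 -0.03477821 -0.01680794]
20.325 [0.55907152 0.17990394 0.17874573] [ 3.14130682e+00 -9.58517920e-05  1.56761816e+00] [-0.22093674  0.5536831  -0.27126774  1.75792248  0.18787785  0.85500772
 -0.5804896 ] [ 0.36742667 -0.61241499 -1.91303846] 0.016359873194975668
20.375 [0.55907432 0.17994555 0.17878605] [ 3.14124775e+00 -1.66376169e-04  1.56762025e+00] [-0.22093123  0.55362372 -0.27133067  1.75791244  0.18785467  0.8549967
 -0.58051893] [ 0.32546393 -0.21244172 -0.28011481] 0.016035791005355064
```

View pics/s16b.png

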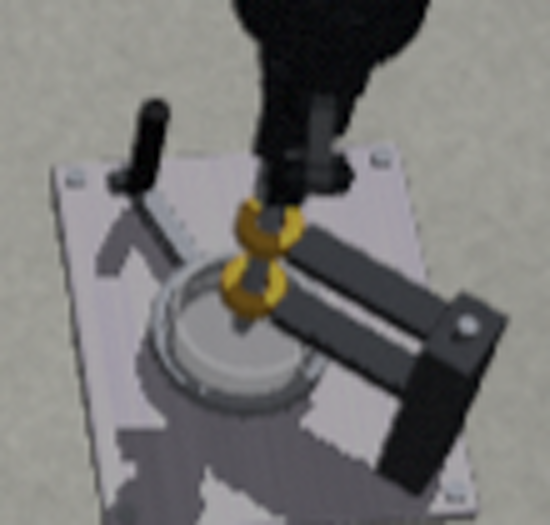

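View pics/d16b.png

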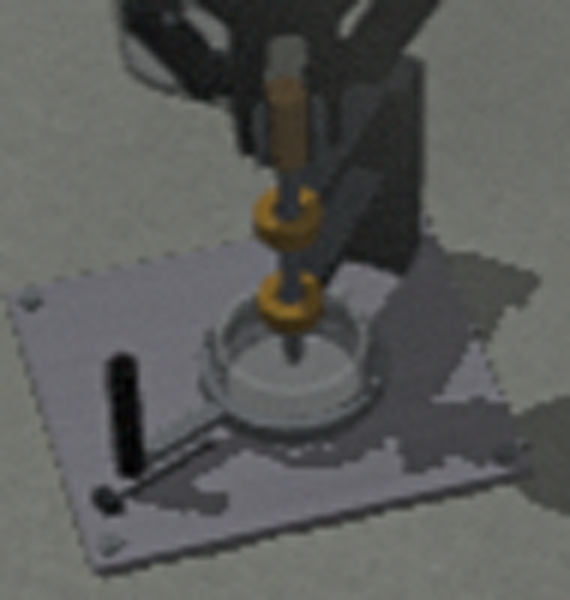

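View pics/s16.png

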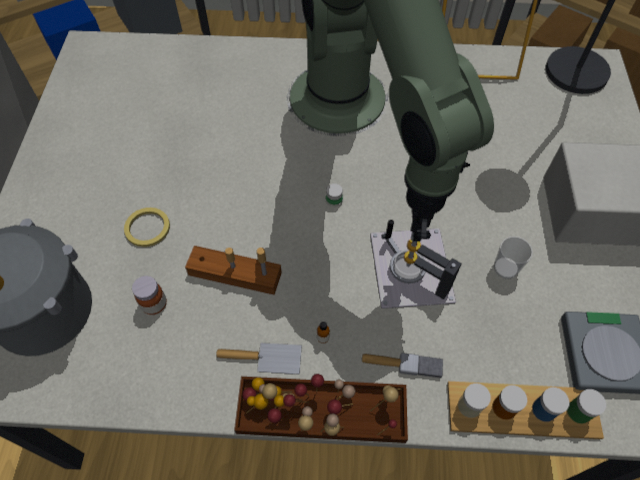

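```bash
python3 -c "
from m1 import *
p=cs(240,330,360,200,5);q=cs(293,361,240,135,6)
print(tri([ray(S,*p),ray(D,*q)]), [proj(S,[.559,.1815,.0307]),p],[proj(D,[.559,.1815,.0307]),q])"
```

```text
(array([0.5584, 0.1822, 0.028 ]), [np.float64(0.0011080362167412228), np.float64(0.001108036216741088)]) [(np.float64(407.154725378379), np.float64(265.62208383773515)), (407.6, 265.6)] [(np.float64(288.3614728765264), np.float64(193.95074399847)), (288.4166666666667, 194.75)]
```

>>> arm_command(deltas=[[-1, 0, 0, 0, 0, 0, 0], [-1, 0, 0, 0, 0, 0, 0], [-1, 0, 0, 0, 0, 0, 0], [-1, 0, 0, 0, 0, 0, 0]])

```text
clock: 20.88
position: [0.559, 0.1799, 0.1786]
tool_rot: [3.142, 0.0, 1.568]
force: [-0.4, 0.0, -1.8]
grip_width: 0.0163
```

The foot is at about 28–31 mm above the table (halfway is 30 mm), and the arm is steady with no contact force. I'm handing in.

```bash
python3 -c "
from workcell import job
print(job.job_done())"
```

```text
the job is handed in; nothing more can be done
None
```

I turned the lock ring to its locked mark, threaded the longest rod through both bushings, and handed the job in at about 21 s of the 61 s allowed, still holding the rod.

- **Lock ring:** I gripped the upright handle, turned it about 53° anticlockwise and let go. The handle then read 209.5° in the scene view and 210.1° from the tool position before release. The mark measured about 210.3°, so the two agree within about 1°. In the wrist view, handle, line and block were in one line before I let go.
- **Rod:** I took the long rod by its wooden grip and threaded it through the upper and then the lower bushing. The force readings stayed under about 2 N, so there was no sign of jamming. The final scene and side pictures show it spanning both bushings with its foot hanging inside the pot.
- **Foot height:** The arm position puts the foot about 30.7 mm above the table and the two camera views put it at 28 mm. Halfway down the pot is 30 mm, so it hangs 14 mm or more above the floor.
- **Other objects:** In the last scene picture the other two rods were still in the rack, and everything else looked where it had been.

Some measurements disagreed: the cameras differed by 2–4 mm in y. With the foot about 10 mm above the upper bushing, the wrist camera showed it 1.3 mm off centre in y and the scene camera 2–3.5 mm. I shifted the rod 1.5 mm, looked again with the foot just above the hole, and then lowered it.

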